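Dry-fit a dowelled mallet head in the bench jig

ROBOT

A 6-joint arm with a two-finger parallel gripper is mounted at the origin on the work surface. World frame = base frame: x ahead of the robot, y to its left, z up, the work surface at z = 0. Lengths are in mm, angles in rad, forces in N, time in s.
With the tool pointing down it reaches from about 275 to 850 mm from the base axis. Payload 5.2 kg.
Tool frame: the origin (TCP) lies on the centre line of the jaws, within the pads' length; the fingertips stand 17 mm ahead of it and the grasp point (between the pads) lies 2 mm behind it (r.tip_extent is the distance from the TCP to the fingertips, in mm); z points along the fingers, y is the line along which they close (so a half turn about z gives the same grasp; the last joint's range is limited). The gripper opens to 85 mm and grips with 20 to 120 N. Pads are 22 mm wide; open, the fingers measure 114 mm over their backs; the gripper's body (76 mm by 85 mm) begins 54 mm behind the grasp point. The pads swing forward as they close: fully open they stand 13 mm farther back than shut.
Start: joints at [0.905, 0.259, 1.535, -0, 1.348, -0.203], TCP at [245.531, 492.158, 248.31] pointing down, gripper open.
Joint ranges: [-3.14, 3.14], [-0.91, 2.08], [0.19, 2.58], [-1.22, 4.36], [0.22, 2.71], [-3.12, 3.12]. Speed limits (rad/s): [2.57, 2.57, 3.14, 3.14, 3.14, 3.14].

INTERFACE

Orientations are given as [roll, pitch, yaw] about the fixed x, y, z axes, in that order (R = Rz(yaw) Ry(pitch) Rx(roll)).
In Python, from cell import r, eoat, solver, cams, order, status gives the robot as it stands. Calls block until the motion is done:
- r.reach(position, orientation): joint-space move of the TCP to a pose.
- r.servo_line(position, attitude=None, vel=150, contact_N=None): straight line of the TCP; attitude=None keeps the orientation; vel is the mean speed in mm/s. With contact_N (N) it stops when the force on the tool has changed by that much, and returns True; else False.
- r.movej(angles): joint-space move.
- eoat.gripper_to(opening, newtons=None): opening from 0.0 (shut) to 1.0 (fully open); newtons is the grip in N (None keeps the last); returns when the fingers have stopped.
- r.dwell(seconds).
- solver.inverse_kinematics(position, orientation): joint angles nearest the present ones, or None.
- cams.read_camera(name): name is "scene" or "top" or "wrist"; returns a dict with "img" (400x640x3 uint8, red, green, blue), "range_z" (400x640 float32, mm along the optical axis (not along the pixel's ray), 0 where there is no reading), "vertical_fov" (degrees; the focal length in pixels is half the picture's height over the tangent of half this angle, whatever the lens; pixels are square), "cx", "cy" (the principal point, pixels), "extrinsics" (4x4, takes a point from camera to world coordinates). Camera axes: x right, y down, z forward; pixel columns grow to the right and rows downward; lengths in mm; the calibration is good to about 2 mm. The wrist camera is an equidistant fisheye: a pixel r from the principal point sees the ray r / f radians off the axis. A picture is of the moment at which its call begins.
A pose or a line that the arm cannot do raises r.IKError and nothing moves.
- order.job_done(): hands the job in; it is judged then, once.
Trained networks look in a picture, given as the dict that the camera call returned (one of the last four; its "shot" number tells which), for a name from the list of things; names that differ only in an ending like _2 or _b are one class to them, and where a whole thing is asked for, a point or a joint stands for the part that bears it (a point fixed in the world has none). Each returns a list of dicts, best first, with "confidence" (0 to 1); they miss things now and then, are a little off and sometimes report something else, mostly with a low value. They report only what shows in the picture. A call takes as long as a camera call.
- cams.outline_of(picture, query): "region" (400x640 bool, what is visible of it) and "centre" ([column, row] in pixels, amid what is visible of it).
Readings, each from a call of its own:
- status.read_time(): time.
- status.read_q(): joint angles.
- status.read_joint_velocities(): joint speeds.
- status.read_joint_efforts(): joint torques, N m.
- status.read_tool_pos(): TCP position.
- status.read_tool_rot(): TCP orientation.
- status.read_contact_force(): force on the tool from outside, world axes, zero at the start.
- status.read_wrist_torque(): the same for the moment, N m.
- status.read_opening(): opening from 0.0 (shut) to 1.0 (fully open).
- status.read_finger_force(): force on a finger pad.
Only numpy, scipy, OpenCV 4.12 (cv2) and the standard library are available. Lean on these libraries where they do the work, as an engineer would, in place of code of your own. Each camera call takes 0.05 s, during which the arm holds its last target. There are 200 camera calls.

TASK

First push the dowelled half of the mallet head snugly and squarely against both stops of the jig. Then fit the other half (the grooved block lying face down on the bench) onto its dowels so that the joint closes fully, and press it down firmly. Finish while still holding the pair pressed together against the stops, and leave everything else on the bench where it is.

Things in the scene. Friction and masses are not known exactly. Their poses are not given: they have to be found in the camera images.
- jig: Jig fixed on the bench: plywood board 180 (x) x 260 (y) x 18 mm with two bare aluminium bar stops forming an L, each 20 mm wide, rising 20 mm above the board: one along the +x edge (inner face at x = +70 mm), one along the +y edge (inner face at y = +110 mm). Its -x and -y sides are open. Origin: centre of the board's underside, on the bench. Yaw within 0.2 rad.
- jig_seat (a point): Point on the jig board's top (18 mm above the bench), at jig x = 45, y = 50 mm: where the centre of the lower half's underside is when it touches both stops squarely. Axes as the jig's.
- dowel_half: Lower half of a mallet head: beech, about 0.14 kg, loose on the jig board, joint face up, short of both stops and askew up to 0.25 rad. 50 (x) x 120 (y) x 32 mm; groove 28 mm wide, 12 mm deep across mid-length. Two 10 mm dowels with tapered tips stand 12 mm above the joint face at x = 0, y = +40 and -40 mm. Origin: centre of underside. Slides if pushed with a few N.
- socket_half: Upper half of the mallet head: beech, about 0.14 kg, loose on the bench, joint face down. 50 (x) x 120 (y) x 32 mm; groove 28 mm wide, 12 mm deep across the underside's middle. Two 12 mm holes, 16 mm deep, chamfered, in the underside at x = 0, y = +40 and -40 mm. Fits either way round. Origin: centre of underside; when seated, 32 mm above the lower half's origin.
- offcut: plain beech offcut block, 45 (x) x 85 (y) x 30 mm, no groove, no holes; lies near the socket half, not part of the job. Origin: centre of underside.
- handle: loose mallet handle lying flat, 215 mm long (y), 26 mm wide, 22 mm high, not used. Origin: on its underside near mid-length.
- chisel: chisel lying flat, about 250 mm long (x), 26 mm high, not used. Origin: underside near mid-length.
- glue_bottle: closed white glue bottle, 52 mm diameter, 140 mm tall, not used. Origin: centre of underside.
- scrap: small beech scrap, 40 x 30 x 18 mm, not used. Origin: centre of underside.
- brush: brush lying flat along its x, about 0.2 m long, not used. Origin: underside near mid-length.
- tin: open steel cup, 72 mm diameter, 80 mm tall, not used. Origin: centre of underside.

How it is judged (in metres and radians):
On the way, in this order (a step that is already met when the one before it is completed fails the run):
1. the dowelled half lies flat on the jig board, square against both stops (within 2.5 mm and 0.04 rad) (x of dowel_half in the frame of jig between 0.0425 and 0.0475 m and y of dowel_half in the frame of jig between 0.0475 and 0.0525 m and z of dowel_half in the frame of jig below 0.021 m and angle between the y axis of dowel_half and the y axis of jig, either way round below 0.04 rad), for 0.2 s.
2. the other half is fully down on the dowels, the joint closed (horizontal distance between socket_half and dowel_half below 0.0025 m and angle between the y axis of socket_half and the y axis of dowel_half, either way round below 0.05 rad and angle between the z axis of socket_half and the z axis of dowel_half, either way round below 0.04 rad and z of socket_half in the frame of dowel_half between 0.029 and 0.034 m), for 0.2 s.
At the end, for the whole second after the job is handed in: Lower half flat on the jig, within 4 mm and 0.05 rad of both stops; upper half on its dowels, joint closed within 2 mm, centred within 2.5 mm, parallel; the gripper still presses the halves together with more than 4 N through the last second (all of step 2 and x of dowel_half in the frame of jig between 0.041 and 0.049 m and y of dowel_half in the frame of jig between 0.046 and 0.054 m and z of dowel_half in the frame of jig below 0.021 m and angle between the y axis of dowel_half and the y axis of jig, either way round below 0.05 rad and contact force between socket_half and dowel_half above 4 N and contact force between the fingers and socket_half above 1.5 N); the arm keeps its last pose, push and grip.
It fails at once if another thing on the bench was shifted by more than 25 mm (distance of any of offcut, handle, chisel, glue_bottle, scrap, brush, tin from where it was at the start of the episode above 0.025 m).
It also fails if it takes over 70 s, if anything falls off the work surface, if the arm or the gripper's body presses on something with over 40 N, if the wrist force passes 120 N, or if a joint passes its speed limit or range.

## Working session

There is one attempt and no reset: what is moved stays moved. The work goes in short steps, each a Python script; the robot and the scene stay as the last script left them, time stands still between calls to the robot, and variables do not carry over. Pictures are saved under pics/ and viewed, at most 10 in all, crops included, and the job is handed in when it is done.

```bash
mkdir -p pics; ls; cat > h.py <<'E'
import numpy as np, cv2
from cell import r, eoat, solver, cams, order, status
def cloud(p):
    h,w=p["range_z"].shape; f=h/2/np.tan(np.radians(p["vertical_fov"])/2)
    v,u=np.mgrid[:h,:w]; z=p["range_z"].astype(float)
    P=np.stack([(u-p["cx"])/f*z,(v-p["cy"])/f*z,z,np.ones_like(z)],-1)@np.array(p["extrinsics"]).T
    P=P[...,:3]; P[z<=0]=np.nan
    return P
def save(p,n): cv2.imwrite(f"pics/{n}.png",p["img"][...,::-1])
E
python3 - <<'E'
from h import *
p=cams.read_camera("top"); save(p,"top0")
s=cams.read_camera("scene"); save(s,"scene0")
P=cloud(p)
print(np.array(p["extrinsics"]).round(3),p["vertical_fov"])
for n in ["jig","dowel_half","socket_half","offcut","handle","chisel","glue_bottle","scrap","brush","tin"]:
    for d in cams.outline_of(p,n)[:2]:
        m=d["region"]; q=P[m]; q=q[~np.isnan(q[:,0])]
        rc=cv2.minAreaRect(q[:,:2].astype(np.float32))
        print(n,round(d["confidence"],2),np.round(d["centre"]),m.sum(),"med",np.nanmedian(q,0).round(1),"zpct",np.percentile(q[:,2],[5,50,95]).round(0),"rect",np.round(rc[0]),np.round(rc[1]),round(rc[2],1))
print(status.read_time())
E
```

```text
cell.py
pics
[[ 2.200000e-02 -9.970000e-01  6.900000e-02  5.059610e+02]
 [-1.000000e+00 -2.200000e-02  2.000000e-03 -2.723000e+00]
 [-0.000000e+00 -6.900000e-02 -9.980000e-01  1.097357e+03]
 [ 0.000000e+00  0.000000e+00  0.000000e+00  1.000000e+00]] 52.71706255240974
jig 0.97 [255. 208.] 5837 med [564.4 176.7  19.5] zpct [16. 19. 40.] rect [572. 191.] [187. 273.] 6.9
jig 0.28 [388. 226.] 891 med [ 508.4 -178.8   32.6] zpct [29. 33. 36.] rect [ 508. -180.] [120.  50.] 87.0
dowel_half 0.57 [238. 198.] 974 med [574.1 214.1  49.7] zpct [28. 50. 54.] rect [576. 215.] [ 57. 120.] 2.8
dowel_half 0.15 [462. 236.] 567 med [ 481.2 -363.5   30.7] zpct [20. 31. 34.] rect [ 481. -365.] [44. 85.] 15.7
offcut 0.59 [387. 281.] 183 med [ 356.8 -182.5   18.2] zpct [ 9. 18. 22.] rect [ 355. -183.] [39. 31.] 82.7
handle 0.97 [416. 147.] 835 med [ 723.8 -248.9   19.7] zpct [12. 20. 25.] rect [ 726. -255.] [ 26. 250.] 0.4
handle 0.49 [257. 206.] 5785 med [564.3 174.9  19.5] zpct [16. 19. 40.] rect [570. 186.] [180. 261.] 6.8
chisel 0.81 [155. 260.] 817 med [401.3 431.8  17.8] zpct [10. 18. 28.] rect [423. 434.] [248.  35.] 4.2
glue_bottle 0.79 [146. 166.] 613 med [641.1 443.9  90.8] zpct [ 12.  91. 141.] rect [660. 470.] [93. 46.] 48.7
glue_bottle 0.36 [409. 144.] 950 med [ 723.8 -236.1   19.2] zpct [ 2. 19. 25.] rect [ 730. -258.] [ 35. 262.] 0.7
scrap 0.63 [388. 281.] 180 med [ 356.4 -182.6   18.2] zpct [13. 18. 22.] rect [ 354. -183.] [39. 33.] 82.9
brush 0.76 [498. 176.] 925 med [ 639.1 -476.4   18.5] zpct [ 7. 18. 23.] rect [ 623. -493.] [198.  50.] 31.6
brush 0.36 [240. 197.] 940 med [573.9 215.4  49.8] zpct [36. 50. 54.] rect [574. 215.] [ 50. 120.] 3.4
tin 0.62 [299. 129.] 649 med [760.8  67.7  35.3] zpct [ 3. 35. 82.] rect [759.  71.] [92. 68.] 35.0
0.6
```

View pics/top0.png

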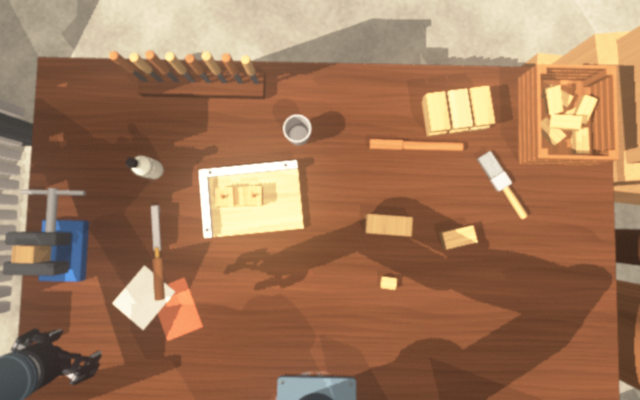

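View pics/scene0.png

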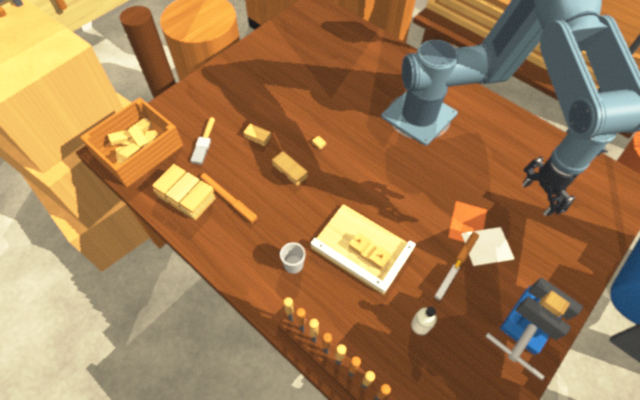

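```bash
cat >> h.py <<'E'
def wcloud(p):
    h,w=p["range_z"].shape; f=h/2/np.tan(np.radians(p["vertical_fov"])/2)
    v,u=np.mgrid[:h,:w]; z=p["range_z"].astype(float)
    du,dv=u-p["cx"],v-p["cy"]; rr=np.hypot(du,dv)+1e-9; th=rr/f
    t=np.where(th<1.4,np.tan(np.minimum(th,1.4)),np.nan)*z/rr
    P=np.stack([du*t,dv*t,z,np.ones_like(z)],-1)@np.array(p["extrinsics"]).T
    P=P[...,:3]; P[z<=0]=np.nan
    return P
def heightmap(P,cx,cy,half,lo,hi,s=1.0):
    q=P.reshape(-1,3); m=(abs(q[:,0]-cx)<half)&(abs(q[:,1]-cy)<half)&(q[:,2]>lo)&(q[:,2]<hi)
    return q[m]
def bestrect(pts,L,W,g):
    "fit LxW (x,y) rectangle to points: pose (x,y,yaw) balancing outer percentiles at the best yaw"
    from scipy.optimize import minimize_scalar
    def ext(a):
        c,s=np.cos(a),np.sin(a); x=pts[:,0]*c+pts[:,1]*s; y=-pts[:,0]*s+pts[:,1]*c
        return np.percentile(x,[.7,99.3]),np.percentile(y,[.7,99.3])
    cost=lambda a:sum(np.ptp(e) for e in ext(a))
    A=np.linspace(g-.35,g+.35,281); a=A[np.argmin([cost(x) for x in A])]
    ex,ey=ext(a); m=np.array([ex.mean(),ey.mean()]); c,s=np.cos(a),np.sin(a)
    return np.array([m[0]*c-m[1]*s,m[0]*s+m[1]*c]),a,np.ptp(ex),np.ptp(ey)
E
python3 - <<'E'
from h import *
print(status.read_tool_rot())
for n,pos in (("wj",[520,185,300]),("ws",[455,-185,300])):
    r.reach(pos,[np.pi,0,0])
    p=cams.read_camera("wrist"); save(p,n); np.savez(n,P=wcloud(p))
    print(np.array(p["extrinsics"]).round(2).tolist(),p["vertical_fov"],p["cx"],p["cy"],status.read_q())
print(status.read_time())
E
```

```text
[-3.14157602e+00 -9.47806774e-06  2.67881081e+00]
[[0.0, -0.96, -0.29, 593.93], [-1.0, -0.0, 0.0, 184.33], [-0.0, 0.29, -0.96, 424.8], [0.0, 0.0, 0.0, 1.0]] 65.70646984690485 319.63211548066306 200.78215366242458 [1.40900658e-01 2.33031084e-01 1.44289221e+00 2.73334199e-04
 1.46596543e+00 1.70984028e+00]
[[0.0, -0.96, -0.29, 529.54], [-1.0, -0.0, 0.0, -185.4], [-0.0, 0.29, -0.96, 424.99], [0.0, 0.0, 0.0, 1.0]] 65.70646984690485 319.63211548066306 200.78215366242458 [-6.11715732e-01  1.20144820e-01  1.58089765e+00  4.28475417e-04
  1.44048736e+00  9.57463958e-01]
3.775
```

```bash
python3 - <<'E'
from h import *
a,b=cv2.imread("pics/wj.png"),cv2.imread("pics/ws.png")
cv2.imwrite("pics/w2.png",cv2.resize(np.vstack([a,b]),(480,600)))
P=np.load("wj.npz")["P"]; S=np.load("ws.npz")["P"]
# socket
q=heightmap(S,508,-180,95,25,45); print("sock z",np.percentile(q[:,2],[5,50,95]),len(q)); print(bestrect(q,120,50,0))
q=heightmap(P,575,215,78,43,58); print("dowel z",np.percentile(q[:,2],[5,50,95]),len(q)); print(bestrect(q,50,120,0.06))
q=heightmap(P,572,191,160,10,46); print("jig z",np.percentile(q[:,2],[5,50,95]),len(q)); print(bestrect(q,180,260,0.12))
q=heightmap(P,572,191,160,-5,5); print("bench",np.median(q[:,2]))
E
```

```text
sock z [30.01935368 31.31327744 32.65722781] 3648
(array([ 504.52632701, -182.97363523]), np.float64(-0.05249999999999999), np.float64(49.42772205539535), np.float64(117.6430226440381))
dowel z [47.9932279  49.34107746 50.68036155] 2971
(array([570.73238117, 212.81504547]), np.float64(0.06000000000000005), np.float64(49.11507188016378), np.float64(118.21124574223674))
jig z [16.09101068 17.75920029 38.06827211] 23596
(array([585.54770413, 185.44204975]), np.float64(0.16000000000000003), np.float64(219.22010581087892), np.float64(258.8656490348681))
bench -0.6725294349193405
```

View pics/w2.png

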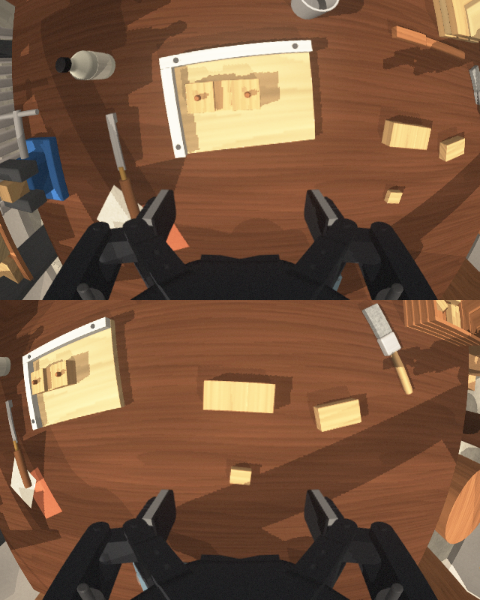

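```bash
cat >> h.py <<'E'
def jigfit(P):
    q=heightmap(P,570,188,165,12,44); q=q[np.hypot(q[:,0]-760,q[:,1]-70)>55]
    h=np.histogram2d(q[:,0],q[:,1],bins=[np.arange(400,740,4),np.arange(20,360,4)])[0]>0
    n,l,st,_=cv2.connectedComponentsWithStats(h.astype(np.uint8)); k=1+np.argmax(st[1:,4])
    i=((q[:,0]-400)//4).astype(int).clip(0,83); j=((q[:,1]-20)//4).astype(int).clip(0,83)
    q=q[l[i,j]==k]; return bestrect(q,180,260,.12),q
def R2(a): return np.array([[np.cos(a),-np.sin(a)],[np.sin(a),np.cos(a)]])
E
python3 - <<'E'
from h import *
P=np.load("wj.npz")["P"]
(c,a,L,W),q=jigfit(P); print("jig",c,a,L,W)
# refine with stop tops: inner & outer edges in the jig frame
t=q[q[:,2]>31][:,:2]
for da in (-.02,-.01,0,.01,.02):
    l=(t-c)@R2(a+da); bx=l[(l[:,0]>62)&(l[:,1]<50)]; by=l[(l[:,1]>102)&(l[:,0]<20)]
    print(da,"x bar",np.percentile(bx[:,0],[2,50,98]).round(1),"slope",np.polyfit(bx[:,1],bx[:,0],1)[0].round(4),"y bar",np.percentile(by[:,1],[2,50,98]).round(1),"slope",np.polyfit(by[:,0],by[:,1],1)[0].round(4),len(bx),len(by))
d=np.array([570.73,212.815]); print("dowel in jig",(d-c)@R2(a))
print(r.tip_extent, status.read_opening())
E
```

```text
jig [565.74272798 183.42406498] 0.11500000000000005 177.2404180224575 255.99819666104972
-0.02 x bar [70.  80.3 91. ] slope -0.0224 y bar [108.4 117.9 128.8] slope 0.0219 2257 1312
-0.01 x bar [70.1 79.8 90.1] slope -0.0125 y bar [109.  118.2 129. ] slope 0.0122 2264 1299
0 x bar [69.9 79.5 89.4] slope -0.0027 y bar [109.4 118.5 129.3] slope 0.0018 2274 1285
0.01 x bar [69.5 79.1 89.1] slope 0.0073 y bar [109.7 118.9 129.6] slope -0.0082 2288 1270
0.02 x bar [68.7 78.7 89.1] slope 0.0173 y bar [109.7 119.2 130. ] slope -0.0176 2296 1256
dowel in jig [ 8.32684248 28.6245286 ]
17.0 0.9998723453000692
```

```bash
cat >> h.py <<'E'
JC=np.array([565.6,183.0]); JA=0.117
def J(x,y,z): return [*(JC+R2(JA)@np.array([x,y])),z]
def inJ(p): return R2(JA).T@(np.asarray(p)[:2]-JC)
def st(tag): print(tag,inJ(status.read_tool_pos()).round(1),status.read_tool_pos()[2].round(1),"F",status.read_contact_force().round(1),"t",status.read_time())
E
python3 - <<'E'
from h import *
eoat.gripper_to(0.0,20); print(r.tip_extent)
A=[np.pi,0,JA]
r.reach(J(-48,28.6,120),A)
print(r.servo_line(J(-48,28.6,43),vel=120,contact_N=6)); st("down")
print(r.servo_line(J(70,28.6,43),vel=40,contact_N=10)); st("pushx")
p=inJ(status.read_tool_pos())
r.servo_line(J(p[0]-12,28.6,43)); 
r.servo_line(J(p[0]-12,-70,43),vel=200)
r.servo_line(J(42,-70,43))
print(r.servo_line(J(42,40,43),vel=40,contact_N=10)); st("pushy")
E
```

```text
17.0
False
down [-47.4  28.4] 43.6 F [ 0.4 -0.4 -0.8] t 6.9333
True
pushx [ 9.7 28.6] 42.1 F [ 0.6  0.1 -0.3] t 8.5
True
pushy [ 41.9 -22.4] 42.8 F [ 0.7 -2.7  2.6] t 11.2167
```

```bash
python3 - <<'E'
from h import *
r.servo_line(J(42,-40,43)); r.servo_line(J(-12,-40,43),vel=200); r.servo_line(J(-12,48,43),vel=200)
print(r.servo_line(J(40,48,43),vel=40,contact_N=14)); r.dwell(.2); st("pushx")
r.servo_line(J(-12,48,43)); r.servo_line(J(-12,48,120),vel=250)
eoat.gripper_to(1.0)
q=status.read_tool_pos()
r.reach(J(-25,45,300),[np.pi,0,JA])
p=cams.read_camera("wrist"); save(p,"wj2"); P=wcloud(p); np.savez("wj2",P=P)
(c,a,L,W),_=jigfit(P); print("jig",c,a,L,W)
h=heightmap(P,*J(45,50,0)[:2],78,43,58); d=bestrect(h,50,120,0.117); print(d,inJ(d[0]))
tp=heightmap(P,*J(45,50,0)[:2],78,57.5,66); l=(tp[:,:2]-JC)@R2(JA); print("dowels",[(l[s*(l[:,1]-50)>0].mean(0)) for s in(1,-1)],len(l))
cv2.imwrite("pics/wj2c.png",cv2.resize(p["img"][20:230,200:460,::-1],None,fx=3,fy=2.8)[:600,:800])
st("end")
E
```

```text
True
pushx [ 9.1 47.7] 41.9 F [-0.5  0.6 -0.5] t 13.4083
jig [565.77875196 183.75153727] 0.1225 176.66973197039135 255.96455914641172
(array([604.83820726, 238.25930308]), np.float64(0.11700000000000005), np.float64(48.61363507814485), np.float64(118.62186857504574)) [45.42054546 50.3011087 ]
dowels [array([44.82848889, 89.86180584]), array([45.1424551 , 10.69216294])] 102
end [-25.8  44.9] 298.0 F [ 0.   0.5 -0. ] t 15.7417
```

View pics/wj2c.png

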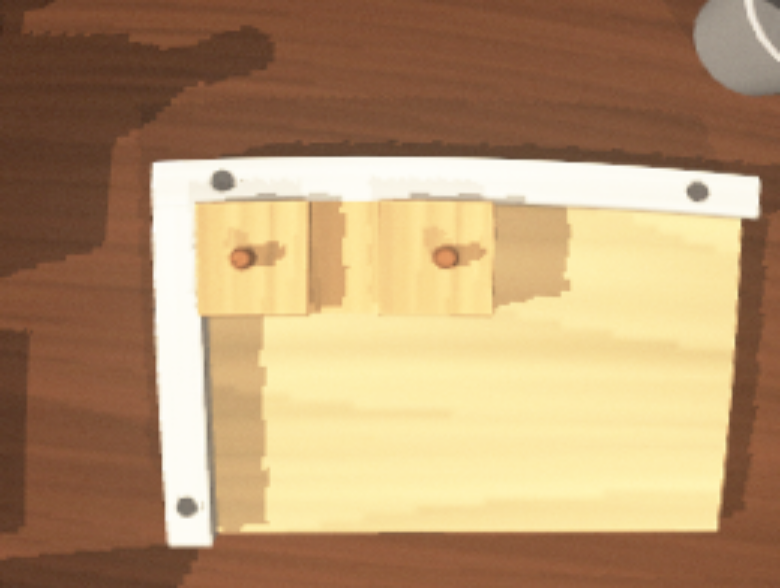

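```bash
python3 - <<'E'
from h import *
A=[np.pi,0,np.pi/2-.0525]; s=[504.5,-183.0]
r.reach([*s,140],A); r.servo_line([*s,23],vel=120,contact_N=8); r.dwell(.2)
print(status.read_tool_pos().round(2),status.read_tool_rot().round(4))
eoat.gripper_to(0.3,50); print("open",status.read_opening(),status.read_finger_force(),status.read_tool_pos().round(2))
r.servo_line([*s,160],vel=150); r.dwell(.2)
print("open",status.read_opening(),status.read_finger_force(),status.read_tool_pos().round(2))
r.reach(J(45,50,160),[np.pi,0,np.pi/2+JA]); r.servo_line(J(45,50,103),vel=80); r.dwell(.3)
print(status.read_tool_pos().round(2),status.read_tool_rot().round(4),J(45,50,103)); st("hover")
p=cams.read_camera("wrist"); np.savez("wh",P=wcloud(p))
t=cams.read_camera("top"); np.savez("th",P=cloud(t)); s=cams.read_camera("scene")
cv2.imwrite("pics/hover.png",np.vstack([cv2.resize(p["img"][:,:,::-1],(480,300)),cv2.resize(s["img"][150:300,260:500,::-1],(480,300))]))
E
```

```text
[ 504.95 -183.26   23.74] [3.1403e+00 7.0000e-04 1.5183e+00]
open 0.5774095149332285 52.97147333621979 [ 504.75 -183.11   23.44]
open 0.5762633132454926 52.36403524875641 [ 504.04 -182.74  159.02]
[604.68 237.98 103.51] [ 3.1407 -0.      1.6879] [np.float64(604.455686336345), np.float64(237.91116133657684), 103]
hover [45.2 50. ] 103.5 F [-0.9  0.6 -0.9] t 23.3917
```

View pics/hover.png

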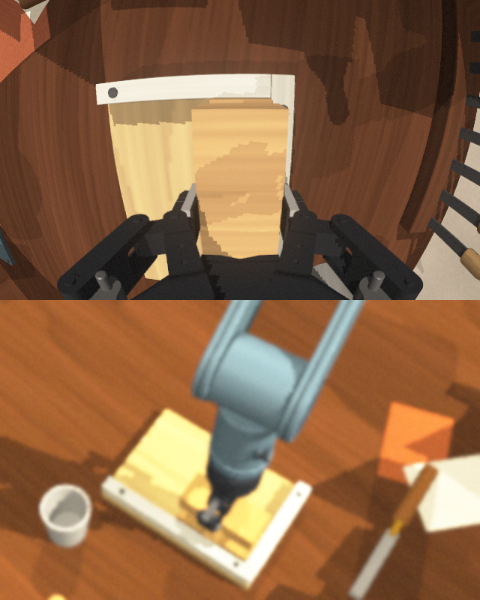

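```bash
python3 - <<'E'
from h import *
P=np.load("wh.npz")["P"]
q=heightmap(P,*J(45,50,0)[:2],80,100,122); l=np.c_[(q[:,:2]-JC)@R2(JA),q[:,2]]
l=l[(l[:,1]>70)&(l[:,0]>15)&(l[:,0]<75)&(l[:,1]<125)]
print(len(l),np.percentile(l[:,2],[5,50,95]),"y end",np.percentile(l[:,1],[95,99,99.7]),"x",np.percentile(l[:,0],[.5,2,98,99.5]))
b=np.arange(72,106,6)
e=[(y,*np.percentile(l[abs(l[:,1]-y)<4][:,0],[1,99])) for y in b]; print(np.round(e,1))
xs=[(x,np.percentile(l[abs(l[:,0]-x)<4][:,1],98.5)) for x in range(24,68,6)]; print(np.round(xs,1), np.polyfit(*np.array(xs).T,1))
j=heightmap(P,*J(30,-20,0)[:2],150,30,44); k=(j[:,:2]-JC)@R2(JA); by=k[(k[:,1]>100)&(k[:,0]<20)&(k[:,0]>-85)]; print("y bar",np.percentile(by[:,1],[2,50,98]),np.polyfit(by[:,0],by[:,1],1))
E
```

```text
12482 [110.12166447 111.29305599 112.29900678] y end [109.44478995 110.13378608 110.31159512] x [19.76019626 20.52119027 68.44573638 69.25385215]
[[ 72.   19.9  68.9]
 [ 78.   19.9  68.8]
 [ 84.   20.1  68.9]
 [ 90.   20.2  69.1]
 [ 96.   20.2  69.1]
 [102.   20.1  69. ]]
[[ 24.  110.1]
 [ 30.  110. ]
 [ 36.  110. ]
 [ 42.  110.1]
 [ 48.  110. ]
 [ 54.  110. ]
 [ 60.  110. ]
 [ 66.  110.1]] [-7.38820117e-04  1.10080777e+02]
y bar [110.81400927 120.2663575  129.62357968] [3.23562727e-03 1.20350496e+02]
```

```bash
python3 - <<'E'
from h import *
r.servo_line(J(45.2,50.2,86),vel=50,contact_N=8); st("a")
print(r.servo_line(J(45.2,50.2,60),vel=20,contact_N=15)); r.dwell(.2); st("b"); print(status.read_opening(),status.read_finger_force())
E
```

```text
a [44.9 50.2] 85.3 F [ 0.6 -0.1 -1.4] t 24.0333
True
b [45.1 50.2] 73.5 F [-0.7  0.2  6. ] t 24.975
0.5781403368996487 53.07075798511505
```

```bash
python3 - <<'E'
from h import *
eoat.gripper_to(0.3,80)
z=73
for i in range(6):
    r.servo_line(J(45.2,50.2,z),vel=10); r.dwell(.3); st(z)
    if status.read_contact_force()[2]>16: break
    z-=.7
r.dwell(.7); st("hold"); print(status.read_opening(),status.read_finger_force())
p=cams.read_camera("wrist"); save(p,"fin"); P=wcloud(p); q=heightmap(P,*J(45,50,0)[:2],80,70,95); l=np.c_[(q[:,:2]-JC)@R2(JA),q[:,2]]
l=l[(l[:,1]>70)&(l[:,0]>15)&(l[:,0]<75)&(l[:,1]<125)]
print("top",np.percentile(l[:,2],[5,50,95]),"yend",np.percentile(l[:,1],99),"x",np.percentile(l[:,0],[1,99]))
E
```

```text
73 [45.3 50.2] 73.7 F [-1.6 -0.2  6.1] t 25.7417
72.3 [45.3 50.2] 73.7 F [-3.9 -1.  10.3] t 26.2917
71.6 [45.3 50.2] 73.6 F [-6.6 -1.6 13.9] t 26.8417
70.89999999999999 [45.3 50.2] 73.6 F [-6.6 -2.  18.1] t 27.3917
hold [45.3 50.2] 73.6 F [-6.6 -2.9 17. ] t 28.0917
0.5706327714684899 84.98113632202148
top [80.06950436 81.27289247 82.26761153] yend 110.31780871887256 x [20.06054045 68.96891115]
```

```bash
python3 - <<'E'
from h import *
print(order.job_done()); st("done")
E
```

```text
the job is handed in; nothing more can be done
None
the job is handed in; nothing more can be done
```

The job is handed in, though no verdict came back: the dowelled half sat square against both stops, the socket half was fully down on its dowels (top measured at 81.3 mm, 82 mm expected), and the gripper was still pressing the pair with about 17 N.

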